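# Find the hidden drawer release on the lock box

## Task

The drawer of the blue lock box has no handle: it is held by a concealed catch, and one of the five identical black plates lying in the groove on top of the box is its sprung button, while the other four are dummies. Feel across the plates with the fingertips to find the one that gives, and press it in so that the drawer springs open. Then let the button come back up and leave the drawer open; pick nothing up and do not disturb the spanner, the tape measure, the jar or the solder spool.

Things in the scene. Friction and masses are not known exactly. Their poses are not given: they have to be found in the camera images.
- lock_box: Blue steel box, 170 x 280 x 75 mm (its x, y, z), fixed to the bench. Origin: centre of its underside, on the bench; x points to its back, y to its left, z up; yaw within 0.25 rad. A groove (x = +6 to +54 mm, y = -120 to +120 mm) in its flat top (z = 75 mm) holds five black plates. The drawer is in its front (-x) face.
- plate_row (a point): Centre of the middle plate's upper face (box x = +30, y = 0, z = 72 mm: 3 mm below the box's top); axes as the box's. Five identical flat black plates, 46 x 46 mm, all level, lie along y, centred at y = -96, -48, 0, +48, +96 mm from here, 2 mm gaps. One, a different one each time, is the button and cannot be told by eye; the four dummies are rigid.
- release_button (a joint): Travel of the plate that is the button, in m: 0 = up, level with the dummies; 0.006 = fully in. It needs about 2 N to begin to move and about 4 to 5 N to go fully in; the catch lets go at about 4 mm. It springs back up when let go. This reading does not tell which plate it is.
- drawer (a joint): Opening of the drawer in the front (-x) face of the box, in m: 0 = shut and locked, 0.060 = fully sprung out towards the box's -x. A spring of 1.5 to 4.5 N drives it out within about 1 s once the catch lets go; it then stays out.
- spanner: Loose steel combination spanner, 26 x 149 x 9 mm, lying on the front part of the box's top, about 75 mm in front of the plates' centre line and along it. Origin: centre of its underside. To be left alone.
- tape_yellow: Loose yellow and black tape measure, 42 x 88 x 70 mm, on the bench to the left (+y) of the box. Origin: centre of its underside. To be left alone.
- jar_0: Loose dark jar with a black lid, 64 mm across, 96 mm tall, on the bench to the right (-y) of the box. Origin: centre of its underside. To be left alone.
- solder_spool: Loose grey spool of solder, 54 mm across, 37 mm tall, on the bench to the right (-y) of the box, nearer the robot than the jar. Origin: centre of its underside. To be left alone.

How it is judged:
By the outcome, as a careful person would: the job done as asked, in the order asked, and still so for the second after the job is handed in, with the robot touching nothing.
It also fails if it takes over 48 s, if anything falls off the work surface, if the arm or the gripper's body presses on something with over 40 N, if the wrist force passes 120 N, or if a joint passes its speed limit or range.

## Robot

A 6-joint arm with a two-finger parallel gripper is mounted at the origin on a cart in front of the work surface, level with it; the furniture and walls round the work are solid. World frame = base frame: x ahead of the robot, y to its left, z up, the work surface at z = 0. Lengths are in m, angles in rad, forces in N, time in s.
With the tool pointing down it reaches from about 0.3 to 0.875 m from the base axis. Payload 6.4 kg.
Tool frame: the origin (TCP) lies midway between the tips of the shut fingers; the grasp point (between the pads) lies 19 mm behind it; z points along the fingers, y is the line along which they close (so a half turn about z gives the same grasp; the last joint's range is limited). The gripper opens to 85 mm and grips with 20 to 120 N. Pads are 22 mm wide; open, the fingers measure 114 mm over their backs; the gripper's body (76 mm by 85 mm) begins 54 mm behind the grasp point. The pads swing forward as they close: fully open they stand 13 mm farther back than shut.
Start: joints at [-1.332, 0.181, 1.607, -0, 1.354, -0.206], TCP at [0.247, -0.519, 0.231] pointing down, gripper open.
Joint ranges: [-2.99, 2.99], [-0.89, 2.07], [0.3, 2.58], [-1.14, 4.28], [0, 2.63], [-3.12, 3.12]. Speed limits (rad/s): [2.57, 2.57, 3.01, 3.14, 3.14, 3.14].

## Interface

Orientations are given as a unit quaternion [w, x, y, z].
In Python, from bench import ctrl gives the robot as it stands. The module is installed in compiled form; this text tells all that it offers.
- The arm moves only by the tool move_arm, never from a script. Its argument "plan" is one flat list of numbers, 6 for each row, row after row: the shift along the world's x, y, z in units of 50 mm (1.0 is 50 mm), then the turn, a rotation vector about the world's x, y, z in rad. A call has 1 to 10 rows; each row is the pose to reach, as a shift and turn from the pose commanded when the call began; what a row does not reach only later rows make up. A row lasts 1/8 s, in which the tool goes at most 62.5 mm and 10.7 degrees, less where a joint would pass 70% of its speed; a pose out of reach is approached as far as the arm can. A call with a gripper value outside its range is refused whole. "grip" is the finger opening in mm, from 0 to 85.4, set as the call begins (left out, the last holds). The fingers move at their own pace and stop on an object; the grip force is fixed at half the most. Time passes only in rows, so rows that repeat a pose let the fingers close. It gives the time, the measured TCP pose, the force, the opening and the grip force at its end, in the units of the state.
- ctrl.get_obs(): the state, without advancing time (a new reading comes with each control period).
- ctrl.camera(name): name is "scene" or "side" or "wrist"; returns a dict with "pixels" (400x640x3 uint8, red, green, blue), "fx", "fy", "cx", "cy" (pixels), "origin" and "attitude" of the camera in the world. Camera axes: x right, y down, z forward; pixel columns grow to the right and rows downward; lengths in m; the calibration is good to about 2 mm. A picture is of the moment at which its call begins. There is no depth.
- ctrl.hand_in(): hands the job in; it is judged then, once.
The state is a dict: "time_s": time; "q": joint angles; "dq": joint speeds; "joint_efforts": joint torques, N m; "eef_pos": TCP position; "eef_rot": TCP orientation; "wrist_force": force on the tool from outside, world axes, zero at the start; "torque": the same for the moment, N m; "opening": opening from 0.0 (shut) to 1.0 (fully open); "grasp_force": force on a finger pad.
Only numpy, scipy, OpenCV 4.12 (cv2) and the standard library are available. Lean on these libraries where they do the work, as an engineer would, in place of code of your own. Each camera call takes 0.05 s, during which the arm holds its last target. There are 200 camera calls.

## Working session

There is one attempt and no reset: what is moved stays moved. The work goes in short steps, Python scripts to look and compute and a tool call to move; the robot and the scene stay as the last step left them, time stands still between calls to the robot, and variables do not carry over. Pictures are saved under pics/ and viewed, at most 10 in all, crops included, and the job is handed in when it is done.

Besides the shell and the picture viewer there is one more tool, called after ">>>" as name(argument=value, ...), one argument or row to a line, values as JSON. move_arm: Moves the arm, as the interface text tells. Its arguments: {"type":"object","properties":{"plan":{"type":"array"},"grip":{"type":"number"}},"required":["plan"]}

```bash
mkdir -p pics; python3 - <<'E'
from bench import ctrl
import cv2
for n in ("scene","side"):
    c=ctrl.camera(n); cv2.imwrite(f"pics/{n}0.png",c["pixels"][:,:,::-1])
    print(n,{k:c[k] for k in c if k!="pixels"})
o=ctrl.get_obs(); print(o)
E
```

```text
scene {'fx': 506.497291012013, 'fy': 506.497291012013, 'cx': 328.258978764214, 'cy': 200.1375447626615, 'origin': array([0.16286851, 0.62076851, 0.87464951]), 'attitude': array([ 0.09668821, -0.24808057,  0.90803864, -0.32337786])}
side {'fx': 520.5859828353335, 'fy': 520.5859828353335, 'cx': 310.20335794491695, 'cy': 193.8963402583258, 'origin': array([ 0.16569518, -1.02431417,  0.88437506]), 'attitude': array([-0.44858329,  0.87986099, -0.14320696,  0.06410495])}
{'time_s': 0.1, 'q': array([-1.33231353e+00,  1.81520315e-01,  1.60792008e+00, -8.03969158e-06,
        1.35381086e+00, -2.06285745e-01]), 'dq': array([-0.00068429, -0.00282779, -0.00246623,  0.00042024,  0.00061967,
       -0.00110095]), 'joint_efforts': array([ 6.15594690e-04, -4.45875371e+01, -3.52238774e+01, -1.39831386e-04,
        4.08192442e-03, -1.41097704e-06]), 'eef_pos': array([ 0.24729081, -0.51854157,  0.2304383 ]), 'eef_rot': array([-8.29130835e-04,  9.75373830e-01,  2.20556576e-01, -1.72743115e-05]), 'wrist_force': array([ 0.49807779, -0.31520375, -0.64746239]), 'torque': array([-0.00535686,  0.02879313,  0.0038556 ]), 'grasp_force': 0.0, 'opening': 1.0008708106318787}
```

View pics/scene0.png

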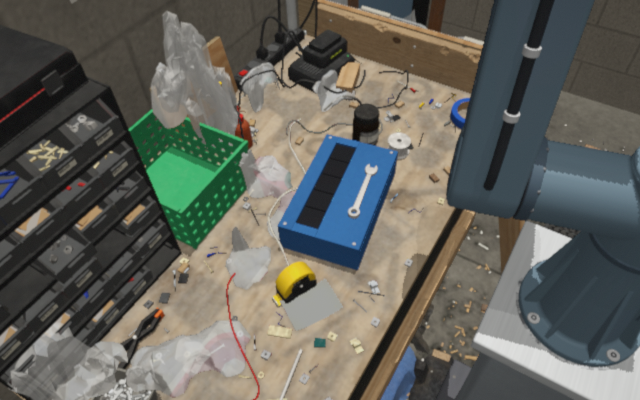

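View pics/side0.png

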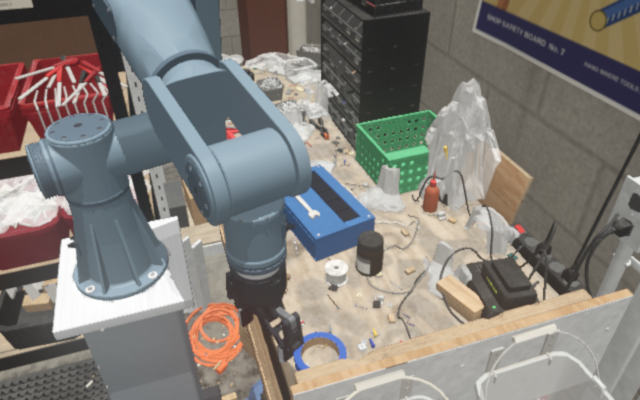

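The scene view shows the box top with corners near (330,137), (397,152), (357,262) and (281,230). The plate row runs from about (343,145) to (312,225), the tape is at (296,282), the jar at (366,122) and the spool at (399,143). In the side view the arm hides part of the box's left. I'll enlarge the box in the scene view.

```bash
python3 - <<'E'
import cv2
i=cv2.imread("pics/scene0.png")[120:280,260:420]
cv2.imwrite("pics/crop0.png",cv2.resize(i,(600,600),interpolation=cv2.INTER_CUBIC))
E
```

```text
(no output)
```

View pics/crop0.png

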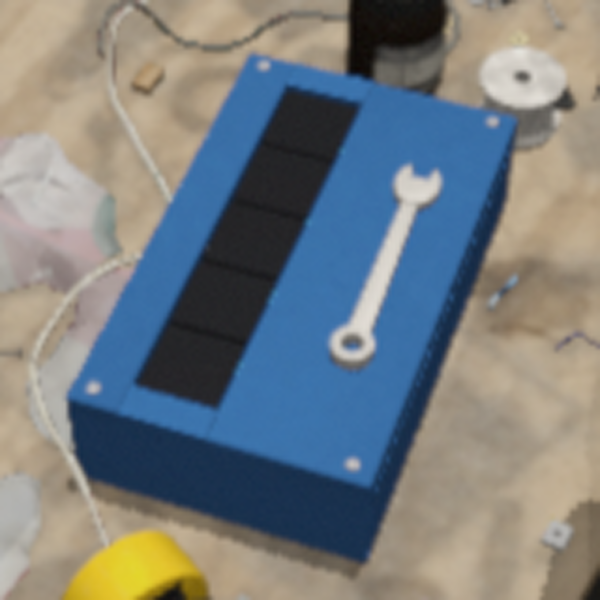

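The enlarged crop shows the box top corners at (250,55), (517,118), (372,488) and (70,400). The plate row corners are at (287,87), (361,101), (218,407) and (136,382). The spanner lies from (418,180) to (352,345).

```bash
cat > h.py <<'E'
import numpy as np
from scipy.spatial.transform import Rotation as R
def rot(q): return R.from_quat(np.roll(q,-1)).as_matrix()
def ray(c,u,v,z):
    d=rot(c["attitude"])@[(u-c["cx"])/c["fx"],(v-c["cy"])/c["fy"],1]
    o=np.array(c["origin"]); return o+d*(z-o[2])/d[2]
E
python3 - <<'E'
from h import *
from bench import ctrl
from scipy.optimize import least_squares
c=ctrl.camera("scene")
f=lambda p,z:ray(c,260+(p[0]+.5)/3.75-.5,120+(p[1]+.5)/3.75-.5,z)[:2]
T=np.array([f(p,.075) for p in [(250,55),(517,118),(372,488),(70,400)]]+[f(p,.073) for p in [(287,87),(361,101),(218,407),(136,382)]])
B=np.array([[85,-140],[-85,-140],[-85,140],[85,140],[54,-120],[6,-120],[6,120],[54,120]])/1000
g=lambda p:(B@np.array([[np.cos(p[2]),-np.sin(p[2])],[np.sin(p[2]),np.cos(p[2])]]).T+p[:2]-T).ravel()
s=least_squares(g,[.5,0,0]); p=s.x
print(p,np.round(g(p).reshape(-1,2)*1000,1))
M=np.array([[np.cos(p[2]),-np.sin(p[2])],[np.sin(p[2]),np.cos(p[2])]])
for y in (-96,-48,0,48,96): print(y,np.round(p[:2]+M@[.03,y/1000],4))
for q in [(418,180),(352,345)]: print("spanner in box",M.T@(f(q,.084)-p[:2]))
o=ctrl.get_obs(); print(o["eef_pos"],R.from_quat(np.roll(o["eef_rot"],-1)).as_matrix())
E
```

```text
[0.5075033  0.0152312  0.18832532] [[ 2.3 -3.3]
 [-0.2 -2.7]
 [-0.8 -0.6]
 [ 3.2 -0.1]
 [ 0.7 -0.5]
 [-2.1  2.3]
 [-2.1  1.9]
 [-1.   3. ]]
-96 [ 0.5549 -0.0735]
-48 [ 0.546  -0.0263]
0 [0.537  0.0208]
48 [0.528 0.068]
96 [0.519  0.1152]
spanner in box [-0.04589011 -0.0620274 ]
spanner in box [-0.04791067  0.06359433]
[ 0.24733216 -0.51862083  0.23058567] [[ 9.02678982e-01  4.30314478e-01 -3.23460574e-04]
 [ 4.30314511e-01 -9.02678056e-01  1.32256259e-03]
 [ 2.77137069e-04 -1.33303923e-03 -9.99999073e-01]]
```

Fit residuals are about 3 mm, which is enough. I'll shut the fingers, travel above the rightmost plate and align with the box.

>>> move_arm(
  plan=[0.6,0.9,0,0,0,-0.03,1.2,1.8,0,0,0,-0.06,1.85,2.7,0,0,0,-0.09,2.5,3.6,0,0,0,-0.12,3.1,4.5,0,0,0,-0.15,3.7,5.4,0,0,0,-0.18,4.3,6.3,-0.2,0,0,-0.21,4.95,7.2,-0.4,0,0,-0.24,5.55,8.1,-0.7,0,0,-0.257,6.16,8.9,-1.0,0,0,-0.257],
  grip=0,
)

```text
time_s: 1.4
eef_pos: [0.5561, -0.0722, 0.1807]
eef_rot: [0.0, 0.996, 0.094, -0.0]
wrist_force: [-0.2, -0.8, 0.7]
opening: -0.002
grasp_force: 0.0
```

>>> move_arm(
  plan=[0,0,-0.6,0,0,0,0,0,-1.2,0,0,0,0,0,-1.7,0,0,0,0,0,-1.8,0,0,0,0,0,-1.8,0,0,0],
)

```text
time_s: 2.02
eef_pos: [0.5555, -0.0742, 0.0915]
eef_rot: [-0.0, 0.996, 0.094, -0.0]
wrist_force: [0.9, -1.2, 0.2]
opening: 0.001
grasp_force: 0.0
```

```bash
python3 - <<'E'
from bench import ctrl
import cv2
for n in ("wrist","scene"):
    c=ctrl.camera(n); cv2.imwrite(f"pics/{n}1.png",c["pixels"][:,:,::-1])
o=ctrl.get_obs(); print(o["eef_pos"],o["wrist_force"],o["time_s"])
E
```

```text
[ 0.55629056 -0.07442613  0.09255047] [-0.12921759  0.09190633  0.26767623] 2.125
```

View pics/wrist1.png

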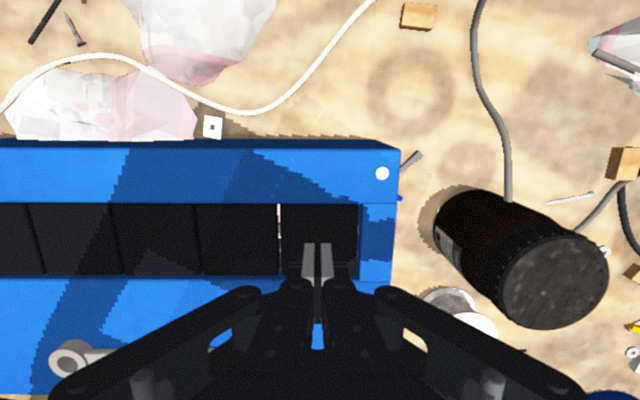

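The wrist view shows the shut fingertips at (317,244) over the last plate, which spans columns 281–359 and rows 204–277. I'll check the groove's corners with this camera.

```bash
python3 - <<'E'
from h import *
from bench import ctrl
c=ctrl.camera("wrist")
P=[ray(c,u,v,.072)[:2] for u,v in [(281,204),(359,205),(361,278),(281,277)]]
print(np.round(P,4)); print(np.mean(P,0)); print(ray(c,381,173,.075))
print(ray(c,317,243,.0925), ctrl.get_obs()["eef_pos"])
E
```

```text
[[ 0.5767 -0.0507]
 [ 0.5844 -0.0947]
 [ 0.5387 -0.1065]
 [ 0.5303 -0.0578]]
[ 0.55753554 -0.07741281]
[ 0.60517646 -0.10180797  0.075     ]
[ 0.56560933 -0.07373211  0.0925    ] [ 0.55635523 -0.07443318  0.09263699]
```

>>> move_arm(
  plan=[0.02,-0.04,-0.2,0,0,0,0.02,-0.04,-0.34,0,0,0,0.02,-0.04,-0.38,0,0,0,0.02,-0.04,-0.4,0,0,0,0.02,-0.04,-0.4,0,0,0],
)

```text
time_s: 2.8
eef_pos: [0.5558, -0.076, 0.072]
eef_rot: [-0.0, 0.996, 0.094, -0.001]
wrist_force: [-6.0, 0.5, 11.2]
opening: 0.002
grasp_force: 5.3
```

The plate held at z = 0.072 under 11 N, so it is a dummy. I'll lift and go to the next one.

>>> move_arm(
  plan=[0,0,0.15,0,0,0,0,0,0.25,0,0,0,-0.09,0.47,0.25,0,0,0,-0.18,0.94,0.25,0,0,0,-0.18,0.94,0.15,0,0,0,-0.18,0.94,0.05,0,0,0,-0.18,0.94,0,0,0,0,-0.18,0.94,0,0,0,0],
)

```text
time_s: 3.8
eef_pos: [0.5475, -0.0297, 0.072]
eef_rot: [-0.0, 0.996, 0.093, -0.0]
wrist_force: [-5.1, 1.8, 9.5]
opening: -0.0
grasp_force: 4.9
```

Another dummy, at 9.5 N and z = 0.072. On to the next plate.

>>> move_arm(
  plan=[0,0,0.15,0,0,0,0,0,0.25,0,0,0,-0.09,0.47,0.25,0,0,0,-0.18,0.94,0.25,0,0,0,-0.18,0.94,0.15,0,0,0,-0.18,0.94,0.05,0,0,0,-0.18,0.94,0,0,0,0,-0.18,0.94,0,0,0,0],
)

```text
time_s: 4.8
eef_pos: [0.5385, 0.0172, 0.0721]
eef_rot: [-0.0, 0.996, 0.093, -0.0]
wrist_force: [-4.7, 0.6, 10.9]
opening: 0.003
grasp_force: 5.0
```

The middle plate is a dummy too.

>>> move_arm(
  plan=[0,0,0.15,0,0,0,0,0,0.25,0,0,0,-0.09,0.47,0.25,0,0,0,-0.18,0.94,0.25,0,0,0,-0.18,0.94,0.15,0,0,0,-0.18,0.94,0.05,0,0,0,-0.18,0.94,0,0,0,0,-0.18,0.94,0,0,0,0],
)

```text
time_s: 5.8
eef_pos: [0.5294, 0.0643, 0.071]
eef_rot: [0.0, 0.996, 0.093, -0.0]
wrist_force: [-0.2, -0.6, 0.1]
opening: -0.004
grasp_force: 0.0
```

This plate gives, or is barely touched: about 0 N at z = 0.071. I'll press further in steps.

>>> move_arm(
  plan=[0,0,-0.02,0,0,0,0,0,-0.04,0,0,0,0,0,-0.04,0,0,0],
)

```text
time_s: 6.18
eef_pos: [0.5296, 0.0645, 0.0695]
eef_rot: [0.0, 0.996, 0.094, 0.0]
wrist_force: [-1.2, -2.2, 4.4]
opening: -0.001
grasp_force: 2.1
```

It has gone in 2.5 mm at about 4 N, so this is the button. Pressing on past the 4 mm catch point.

>>> move_arm(
  plan=[0,0,-0.03,0,0,0,0,0,-0.06,0,0,0,0,0,-0.06,0,0,0,0,0,-0.06,0,0,0],
)

```text
time_s: 6.68
eef_pos: [0.5298, 0.0648, 0.0664]
eef_rot: [0.0, 0.996, 0.094, 0.0]
wrist_force: [0.1, -3.4, 4.1]
opening: 0.002
grasp_force: 1.8
```

```bash
python3 - <<'E'
from bench import ctrl
import cv2
c=ctrl.camera("scene"); cv2.imwrite("pics/scene2.png",cv2.resize(c["pixels"][120:290,250:430,::-1],None,fx=3.3,fy=3.3))
E
```

```text
(no output)
```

View pics/scene2.png

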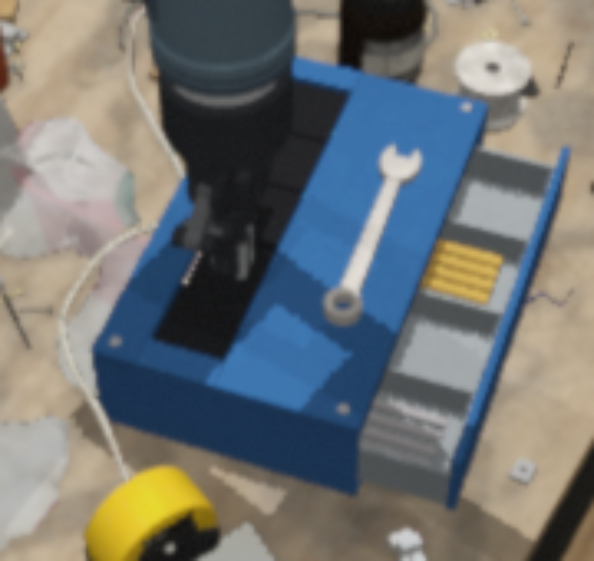

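The drawer has sprung out: its front now runs from (567,150) to (453,505), and the spanner is where it was. I'll lift straight up, clear of the box.

>>> move_arm(
  plan=[0,0,0.1,0,0,0,0,0,0.3,0,0,0,0,0,0.8,0,0,0,0,0,1.4,0,0,0,0,0,2.0,0,0,0,0,0,2.4,0,0,0,0,0,2.4,0,0,0,0,0,2.4,0,0,0,0,0,2.4,0,0,0,0,0,2.4,0,0,0],
)

```text
time_s: 7.98
eef_pos: [0.5289, 0.065, 0.1853]
eef_rot: [-0.0, 0.996, 0.094, -0.001]
wrist_force: [-0.5, 0.1, 0.2]
opening: -0.0
grasp_force: 0.0
```

```bash
python3 - <<'E'
from bench import ctrl
import cv2
c=ctrl.camera("scene"); cv2.imwrite("pics/scene3.png",cv2.resize(c["pixels"][90:310,240:440,::-1],None,fx=2.7,fy=2.7))
E
```

```text
(no output)
```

View pics/scene3.png

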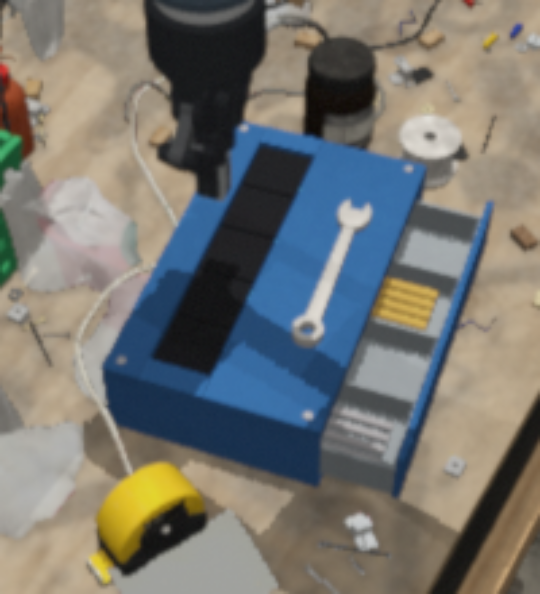

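The drawer is open, with its front from (490,205) to (397,492). The arm is clear above the box, the plates look level, and nothing else has moved.

```bash
python3 -c "
from bench import ctrl
print(ctrl.hand_in())"
```

```text
the job is handed in; nothing more can be done
None
```

The button was the plate at y = +48 mm; I pressed it in, the drawer sprang open and stayed open, and I lifted the arm clear and handed the job in at about 8 s, with the plates looking level again and the other objects appearing unmoved in the last picture.

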